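Free the child-safety catch and open the countertop cupboard

TASK

The little wooden cupboard on the counter has a child-safety catch. Pull its door out until the catch holds it, reach down from above through the narrow gap behind the top of the door, press the sprung hook down and bring the door on past the catch, then swing the door wide open (square to the cupboard) and leave it standing open with the hook sprung back up. Do not wrench the catch, and leave the jam jar, the capo and the harmonicas on the rack as they are.

Things in the scene. Friction and masses are not known exactly. Their poses are not given: they have to be found in the camera images.
- cupboard: Wooden cupboard, fixed, 280 mm wide (its y), 190 deep (its x), 220 high. Origin on the counter under the middle of the carcass's front plane; its x points inwards, z up; the door is on its -x side. The top ends at the front plane. Under it, 10 mm behind that plane, a rail runs across, 12 mm thick, down to 192 mm above the counter: the hook catches behind it.
- door_hinge (a point): Point on the upright hinge axis, at the height of the door's top edge (218 mm above the counter). Its axes turn with the door: -y runs along the door to its free edge, x from the outside to the inside. The axis lies in the middle of the door's thickness at its left edge (seen from the front).
- door_handle (a point): Top end of the handle: an upright round steel bar 12 mm thick, 120 mm long, its axis 40 mm in front of the door's face and 252 mm from the hinge axis. The top end is 206 mm above the counter; the upper stem is 55 mm below it. Axes as those of the door.
- door_corner (a point): Upper corner of the door's free edge, on the inner face. Door 280 mm wide, 15 thick, 208 high. The white plastic catch is stuck on its inner face: a base 26 mm wide standing 8 mm off the face and the sprung hook. Where it sits along the door is not listed: its middle is 160 to 230 mm from the hinge axis, to be seen down the gap or felt. Axes as those of the door.
- door (a joint): Door angle, rad: 0 shut (inner face 1 mm in front of the cupboard's front plane), grows as it opens, stop at 1.66. A little hinge friction (0.15 N m): it stays where it is left. With the hook up the catch stops it at 0.17 to 0.31 rad, when the gap between door and cupboard is about 42 mm at the hook.
- hook (a joint): Hook angle, rad: 0 up (sprung), grows as it is pressed down, end 0.6; above 0.15 its barb is clear under the rail. The hook is an arm 22 mm wide reaching 77 mm in from the door, with an upturned barb; its flat top, 189 mm above the counter, is what is pressed. It pivots 4 mm from the door's face. In mid-gap 7 mm down takes 4 to 8 N; let go, it springs up.
- rack: Three-tier stepped steel rack, fixed, 200 mm wide, 204 mm deep, 145 mm high, on the counter to the left. Origin under its middle.
- jar_center (a point): Middle of the empty glass jam jar standing on the cupboard's top, 68 mm across, 95 mm high, well back from the front.
- capo_center (a point): Middle of the walnut ukulele capo lying on the counter to the right of the cupboard, about 90 by 55 mm, 14 mm high.
- harmonica0_center (a point): Middle of the harmonica on the lowest tier, 104 by 28 by 21 mm.
- harmonica1_center (a point): Middle of the harmonica on the middle tier, same size.
- harmonica2_center (a point): Middle of the harmonica on the top tier, same size.

How it is judged:
On the way, in this order (a step that is already met when the one before it is completed fails the run):
1. with the door held ajar by the catch, the hook is pressed down clear of the rail (value of joint hook above 0.13 rad and value of joint door between 0.12 and 0.36 rad), for 0.05 s.
2. the door has come past the catch (value of joint door above 0.45 rad), for 0.05 s.
At the end, for the whole second after the job is handed in: The door stands still, open by more than 1.35 rad (77 degrees), the hook has sprung back up (below 0.05 rad), and jar, capo and harmonicas are within 30 mm of where they were (value of joint door above 1.35 rad and value of joint hook below 0.05 rad and velocity of joint door between -0.05 and 0.05 rad/s and distance of each of jar_center, capo_center, harmonica0_center, harmonica1_center, harmonica2_center from where it was at the start of the episode below 0.03 m); the robot touches nothing.
It fails at once if the catch is wrenched: the hook is dragged against the rail with more than 60 N (contact force between hook and cupboard above 60 N).
It fails at once if the jam jar is knocked over or shoved (angle between jar_center's own z axis and vertical above 0.5 rad or distance of jar_center from where it was at the start of the episode above 0.04 m).
It fails at once if the capo or a harmonica is shoved away (distance of any of capo_center, harmonica0_center, harmonica1_center, harmonica2_center from where it was at the start of the episode above 0.04 m).
It also fails if it takes over 61 s, if anything falls off the work surface, if the arm or the gripper's body presses on something with over 40 N, if the wrist force passes 120 N, or if a joint passes its speed limit or range.

ROBOT

A 6-joint arm with a two-finger parallel gripper is mounted at the origin on the work surface. World frame = base frame: x ahead of the robot, y to its left, z up, the work surface at z = 0. Lengths are in m, angles in rad, forces in N, time in s.
With the tool pointing down it reaches from about 0.325 to 0.75 m from the base axis. Payload 7.6 kg.
Tool frame: the origin (TCP) lies between the finger pads; the fingertips stand 25 mm ahead of it and the grasp point (between the pads) lies 6 mm ahead of it (r.finger_overhang is the z of the fingertips in the tool frame, in m); z points along the fingers, x is the direction in which the jaws open and shut, and the axes are right-handed (so a half turn about z gives the same grasp; the last joint's range is limited). The gripper opens to 85 mm and grips with 20 to 120 N. Pads are 22 mm wide; open, the fingers measure 114 mm over their backs; the gripper's body (76 mm by 85 mm) begins 54 mm behind the grasp point. The pads swing forward as they close: fully open they stand 13 mm farther back than shut.
Start: joints at [-1.334, 0.052, 1.401, -0, 1.689, -0.07], TCP at [0.159, -0.5, 0.256] pointing down, gripper open.
Joint ranges: [-2.9, 2.9], [-0.91, 2.17], [0.12, 2.37], [-1.06, 4.2], [0.26, 2.73], [-2.93, 2.93]. Speed limits (rad/s): [2.57, 2.57, 3.01, 3.14, 3.14, 3.14].

INTERFACE

Orientations are given as [roll, pitch, yaw] about the fixed x, y, z axes, in that order (R = Rz(yaw) Ry(pitch) Rx(roll)).
In Python, from station import sensors, eyes, r gives the robot as it stands.
- The arm moves only by the shell command python3 -m inch 'ROWS'. ROWS is JSON, a list of rows, each a list of 3 entries, a list of its own where there are three numbers: the shift along the tool's x, y, z in units of 0.5 m (1.0 is 0.5 m), then the turn about the tool's z in units of pi rad (1.0 is pi rad), then the opening, from -1 (shut) to 1 (fully open), so that 0 is half open. A call has 1 to 10 rows; each row is the pose to reach, as a shift and turn from the pose commanded when the call began, along the tool's axes at that moment, turning the shorter way round; what a row does not reach only later rows make up. A row lasts 1/8 s, in which the tool goes at most 62.5 mm and 10.7 degrees, less where a joint would pass 70% of its speed; a pose out of reach is approached as far as the arm can. A call with a number of a shift or a turn outside -1 to 1 is refused whole. A call with a gripper value outside its range is refused whole. The fingers move at their own pace and stop on an object; the grip force is fixed at half the most. Time passes only in rows, so rows that repeat a pose let the fingers close. It gives the time, the measured TCP pose, the force and the opening at its end, in the units of the state.
- sensors.observe(): the state, without advancing time (a new reading comes with each control period).
- eyes.get_image(name): name is "scene" or "top" or "wrist"; returns a dict with "image" (400x640x3 uint8, blue, green, red), "mtx" (3x3 intrinsics, pixels), "R" (3x3) and "t" (3): a world point X has camera coordinates R X + t; the wrist camera has in their place "mount" (4x4, takes a point from camera to tool coordinates, whose origin is the TCP and whose axes are the tool frame's). Camera axes: x right, y down, z forward; pixel columns grow to the right and rows downward; lengths in m; the calibration is good to about 2 mm. A picture is of the moment at which its call begins: read the wrist's pose just before it. There is no depth.
- r.close_job(): hands the job in, once; it reports no verdict.
The state is a dict: "time_s": time; "joints": joint angles; "joint_vel": joint speeds; "joint_efforts": joint torques, N m; "position": TCP position; "tcp_rot": TCP orientation; "wrist_force": force on the tool from outside, world axes, zero at the start; "wrist_torque": the same for the moment, N m; "gripper_width": finger opening in m.
Only numpy, scipy, OpenCV 4.12 (cv2) and the standard library are available. Lean on these libraries where they do the work, as an engineer would, in place of code of your own. Each camera call takes 0.05 s, during which the arm holds its last target.

## Working session

There is one attempt and no reset: what is moved stays moved. The work goes in short steps, Python scripts to look and compute and a shell command to move; the robot and the scene stay as the last step left them, time stands still between calls to the robot, and variables do not carry over. Pictures are saved under pics/ and viewed, and the job is handed in when it is done.

```bash
ls; mkdir -p pics; python3 - <<'E'
from station import sensors, eyes, r
import cv2
s=sensors.observe();print({k:s[k] for k in('time_s','position','tcp_rot','wrist_force','gripper_width')})
for n in('scene','top','wrist'):
    d=eyes.get_image(n);cv2.imwrite(f'pics/{n}0.png',d['image']);print(n,{k:v for k,v in d.items() if k!='image'})
E
```

```text
pics
{'time_s': 0.0, 'position': array([ 0.1585284 , -0.50021908,  0.25547708]), 'tcp_rot': array([-3.14148117e+00,  1.54533270e-03, -1.26398418e+00]), 'wrist_force': array([0.12823896, 0.35073431, 0.10413268]), 'gripper_width': 0.08545596833879837}
scene {'mtx': array([[433.34177736,   0.        , 317.78685792],
       [  0.        , 433.34177736, 202.53256947],
       [  0.        ,   0.        ,   1.        ]]), 'R': array([[-9.68348358e-01,  2.49602179e-01,  4.57625776e-04],
       [ 1.97431145e-01,  7.67066522e-01, -6.10434185e-01],
       [-1.52716732e-01, -5.91022591e-01, -7.92066851e-01]]), 't': array([ 0.57032941, -0.05842597,  1.74788203])}
top {'mtx': array([[377.16396755,   0.        , 316.90192671],
       [  0.        , 377.16396755, 192.92234277],
       [  0.        ,   0.        ,   1.        ]]), 'R': array([[ 4.93418787e-04, -9.99852709e-01,  1.71556865e-02],
       [-9.93185119e-01, -2.48941898e-03, -1.16520905e-01],
       [ 1.16546450e-01, -1.69812790e-02, -9.93040060e-01]]), 't': array([0.01389943, 0.60658712, 1.22913054])}
wrist {'mtx': array([[336.76521801,   0.        , 324.04181346],
       [  0.        , 336.76521801, 203.6463246 ],
       [  0.        ,   0.        ,   1.        ]]), 'mount': array([[ 9.99999726e-01,  7.35347358e-04, -8.87792493e-05,
        -9.16334232e-04],
       [-6.83689257e-04,  9.62501280e-01,  2.71276276e-01,
        -6.99696175e-02],
       [ 2.84932434e-04, -2.71276141e-01,  9.62501519e-01,
        -1.17422113e-01],
       [ 0.00000000e+00,  0.00000000e+00,  0.00000000e+00,
         1.00000000e+00]])}
```

View pics/scene0.png

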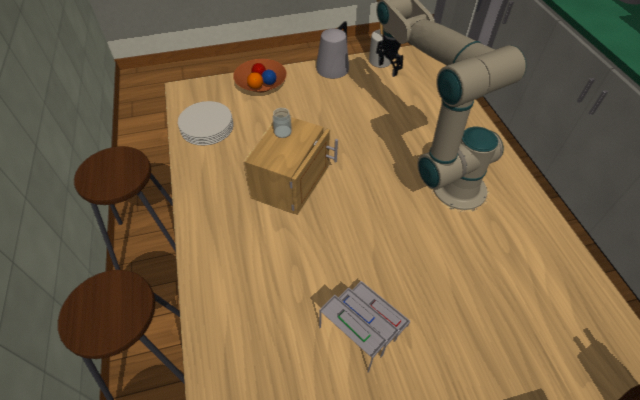

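View pics/top0.png

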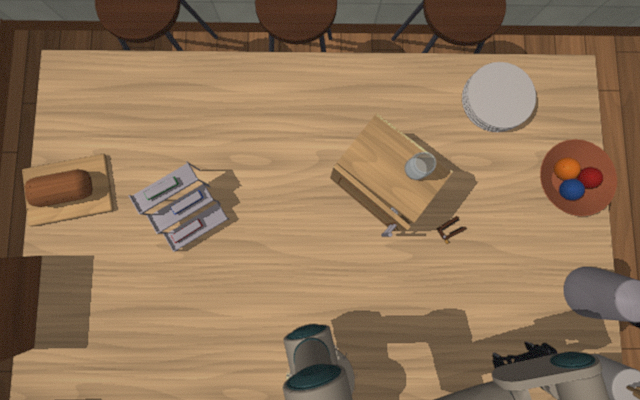

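View pics/wrist0.png

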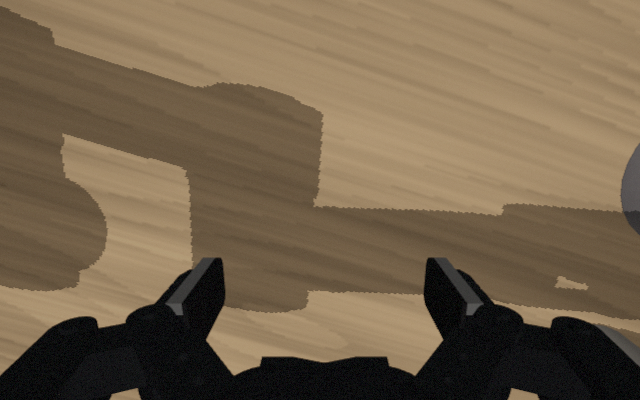

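```bash
python3 - <<'E'
import cv2
a=cv2.imread('pics/top0.png');cv2.imwrite('pics/top0c.png',cv2.resize(a[100:260,320:480],None,fx=4,fy=4,interpolation=cv2.INTER_CUBIC)[:600])
a=cv2.imread('pics/scene0.png');cv2.imwrite('pics/scene0c.png',cv2.resize(a[100:220,230:350],None,fx=5,fy=5,interpolation=cv2.INTER_CUBIC))
E
```

```text
(no output)
```

View pics/top0c.png

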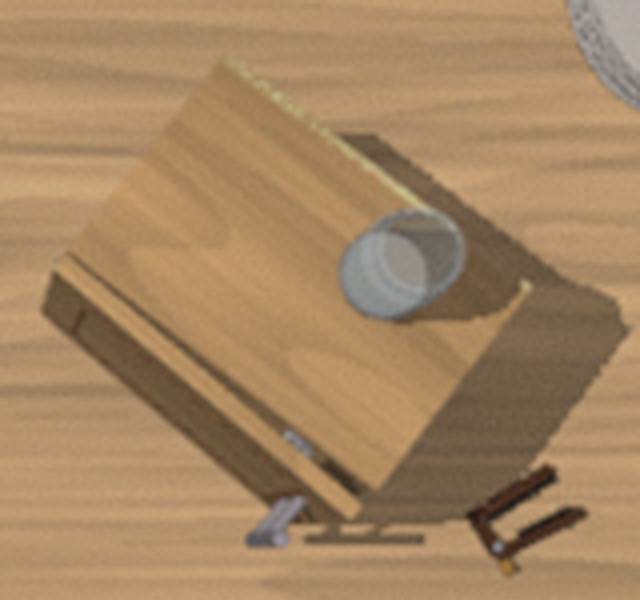

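View pics/scene0c.png

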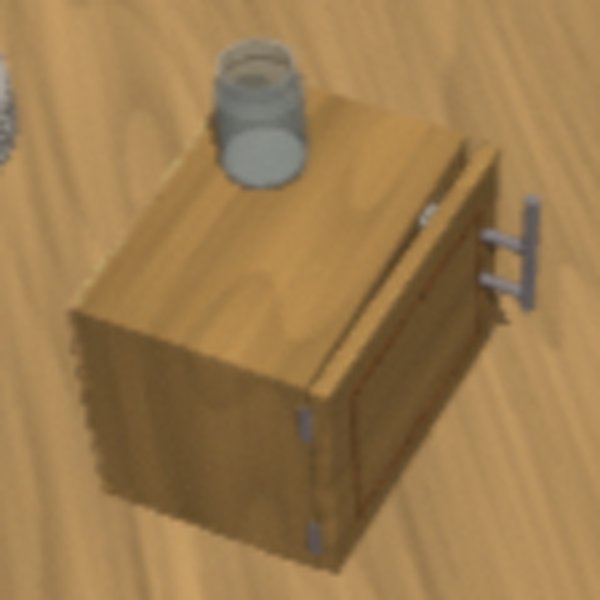

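```bash
cat > h.py <<'E'
import numpy as np, pickle
from scipy.optimize import least_squares
from station import sensors, eyes, r
def proj(d,X):
    c=d['R']@np.asarray(X)+d['t'];p=d['mtx']@c;return p[:2]/p[2]
def ray(d,px):
    c=np.linalg.solve(d['mtx'],[px[0],px[1],1]);v=d['R'].T@c;o=-d['R'].T@d['t'];return o,v
def atz(d,px,z):
    o,v=ray(d,px);return o+v*(z-o[2])/v[2]
def c2w(p,P):  # cupboard->world, p=(x,y,yaw)
    c,s=np.cos(p[2]),np.sin(p[2]);return np.array([p[0]+c*P[0]-s*P[1],p[1]+s*P[0]+c*P[1],P[2]])
H=np.array([-0.0085,0.14])
def d2c(th,P): # door frame (origin hinge axis, z=height abs) -> cupboard
    c,s=np.cos(-th),np.sin(-th);return np.array([H[0]+c*P[0]-s*P[1],H[1]+s*P[0]+c*P[1],P[2]])
def d2w(p,th,P): return c2w(p,d2c(th,P))
E
cat > fit0.py <<'E'
from h import *
T={k:v for k,v in eyes.get_image('top').items()};S=eyes.get_image('scene')
pickle.dump((T,S),open('cams.pkl','wb'))
C=[(T,(225,58),(.19,.14,.22)),(T,(382,488),(0,-.14,.22)),(T,(530,288),(.19,-.14,.22)),
   (S,(72,312),(.19,.14,.22)),(S,(308,388),(0,.14,.22)),(S,(468,135),(0,-.14,.22))]
D=[(T,(345,517),(-.0075,-.28,.218)),(T,(362,508),(.0075,-.28,.218)),(T,(50,275),(-.0075,0,.218)),
   (S,(325,398),(-.0075,0,.218)),(S,(497,153),(-.0075,-.28,.218)),(S,(480,140),(.0075,-.28,.218)),(S,(532,200),(-.0475,-.252,.206))]
def px(d,q): return np.array([q[0]/4+320,q[1]/4+100]) if d is T else np.array([q[0]/5+230,q[1]/5+100])
def f(v):
    o=[proj(d,c2w(v[:3],P))-px(d,q) for d,q,P in C]+[proj(d,d2w(v[:3],v[3],P))-px(d,q) for d,q,P in D]
    return np.concatenate(o)
w=atz(T,(415,222),.22);print(w)
s=least_squares(f,[w[0],w[1],-.6,.1],loss='soft_l1')
print(s.x);print(f(s.x).reshape(-1,2).round(1))
p=s.x
for nm,P in dict(hinge=(0,0,.218),handle=(-.0475,-.252,.206),corner=(.0075,-.28,.218)).items(): print(nm,d2w(p[:3],p[3],P).round(4))
c,s_=np.cos(-p[2]),np.sin(-p[2])
def w2d(w):
    a=c*(w[0]-p[0])-s_*(w[1]-p[1]);b=s_*(w[0]-p[0])+c*(w[1]-p[1]);q=np.array([a,b])-H
    t=p[3];return np.array([np.cos(t)*q[0]-np.sin(t)*q[1],np.sin(t)*q[0]+np.cos(t)*q[1]])
for d,q in((T,(297,440)),(S,(430,215))): print('catch in door frame',w2d(atz(d,px(d,q),.189)))
print('jar',atz(T,px(T,(375,285)),.22), 'capo',atz(T,(449,230),.007))
np.save('p.npy',p)
E
python3 fit0.py
```

```text
[ 0.50225343 -0.2613632   0.22      ]
[ 0.58646413 -0.14552424 -0.67006292  0.03687506]
[[-0.9 -1.6]
 [-2.6  1. ]
 [-0.6 -0.5]
 [-1.  -1.6]
 [-0.1 -0.4]
 [ 0.2 -0.7]
 [ 0.8  0.9]
 [-0.1 -0.9]
 [-0.5 -1.9]
 [ 0.6 -0.5]
 [ 0.7 -1.9]
 [ 0.6 -0.5]
 [ 0.2 -1.1]]
hinge [ 0.6667 -0.0305  0.218 ]
handle [ 0.467  -0.1913  0.206 ]
corner [ 0.4906 -0.2483  0.218 ]
catch in door frame [ 0.01901121 -0.21955685]
catch in door frame [ 0.02000518 -0.21419285]
jar [ 0.64869988 -0.26211877  0.22      ] capo [ 0.48373537 -0.4362027   0.007     ]
```

```bash
python3 -m inch '[[[-0.1,-0.2,-0.1],-0.1,1],[[-0.4,-0.774,-0.15],-0.69,1],[[-0.4,-0.774,-0.15],-0.69,1],[[-0.4,-0.774,-0.15],-0.69,1],[[-0.4,-0.774,-0.15],-0.69,1],[[-0.4,-0.774,-0.15],-0.69,1],[[-0.4,-0.774,-0.15],-0.69,1],[[-0.4,-0.774,-0.15],-0.69,1],[[-0.4,-0.774,-0.15],-0.69,1],[[-0.4,-0.774,-0.15],-0.69,1]]'
```

```text
time_s: 1.5
position: [0.4673, -0.1926, 0.3311]
tcp_rot: [-3.141, 0.0, 0.618]
wrist_force: [-0.2, -0.3, -0.7]
gripper_width: 0.0854
```

```bash
python3 -m inch '[[[0,0,0],-0.08,1],[[0,0,0],-0.08,1]]'; cat > wr.py <<'E'
import sys
from h import *
import cv2
from scipy.spatial.transform import Rotation as Ro
def wshot(name):
    s=sensors.observe();d=eyes.get_image('wrist');cv2.imwrite(f'pics/{name}.png',d['image'])
    M=np.eye(4);M[:3,:3]=Ro.from_euler('xyz',s['tcp_rot']).as_matrix();M[:3,3]=s['position']
    W=M@d['mount'];d['R']=W[:3,:3].T;d['t']=-W[:3,:3].T@W[:3,3];pickle.dump(d,open(f'{name}.pkl','wb'));return d
if __name__=='__main__':
    wshot(sys.argv[1])
E
python3 wr.py w1
```

```text
time_s: 1.75
position: [0.4671, -0.1929, 0.3312]
tcp_rot: [-3.141, 0.0, 0.866]
wrist_force: [0.2, -0.8, -0.2]
gripper_width: 0.0855
```

View pics/w1.png

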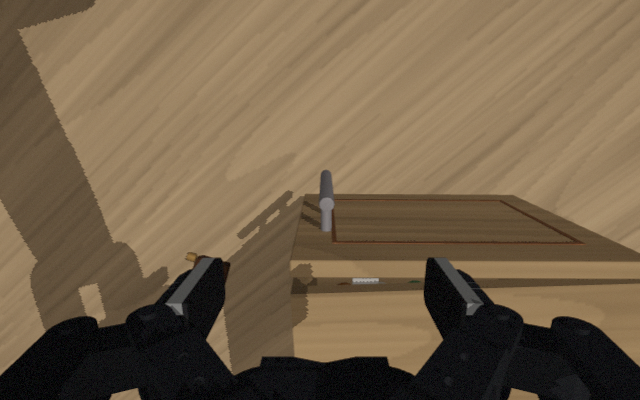

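```bash
cat > fit1.py <<'E'
from h import *
T,S=pickle.load(open('cams.pkl','rb'));W=pickle.load(open('w1.pkl','rb'))
print('handle',atz(W,(326,204),.206),'outer',atz(W,(291,262),.218),'inner',atz(W,(292,278),.218),'cupfront',atz(W,(292,293),.22))
a=atz(W,(292,293),.22);b=atz(W,(640,283),.22);print('cup front dir yaw',np.arctan2(*(b-a)[1::-1])-np.pi/2)
a=atz(W,(291,262),.218);b=atz(W,(640,261),.218);print('door dir yaw',np.arctan2(*(b-a)[1::-1])-np.pi/2)
h0=atz(W,(353,282),.189);h1=atz(W,(379,282),.189);c=atz(W,(292,278),.218)
print('hook from free edge',np.linalg.norm(h0-c),np.linalg.norm(h1-c),h0,h1)
p=np.load('p.npy');print(p,proj(W,d2w(p[:3],p[3],(-.0475,-.252,.206))),proj(W,c2w(p[:3],(0,-.14,.22))))
E
python3 fit1.py
```

```text
handle [ 0.46878966 -0.19042422  0.206     ] outer [ 0.48360175 -0.23740252  0.218     ] inner [ 0.49398143 -0.2456925   0.218     ] cupfront [ 0.50275218 -0.25330332  0.22      ]
cup front dir yaw -0.6727301523303106
door dir yaw -0.7017356387591175
hook from free edge 0.060327884282761125 0.07958038646096788 [ 0.54065139 -0.22078529  0.189     ] [ 0.55510812 -0.20379303  0.189     ]
[ 0.58646413 -0.14552424 -0.67006292  0.03687506] [323.54839048 202.90951815] [287.25985157 291.60058705]
```

```bash
python3 -m inch '[[[0.006,0,0.09],0,1],[[0.006,0,0.18],0,1],[[0.006,0,0.25],0,1],[[0.006,0,0.274],0,1],[[0.006,0,0.274],0,-0.5],[[0.006,0,0.274],0,-1],[[0.006,0,0.274],0,-1],[[0.006,0,0.274],0,-1],[[0.006,0,0.274],0,-1]]'; python3 wr.py w2
```

```text
time_s: 2.92
position: [0.4685, -0.1918, 0.1953]
tcp_rot: [3.14, 0.003, 0.861]
wrist_force: [-6.4, -5.0, 4.6]
gripper_width: 0.0103
```

View pics/w2.png

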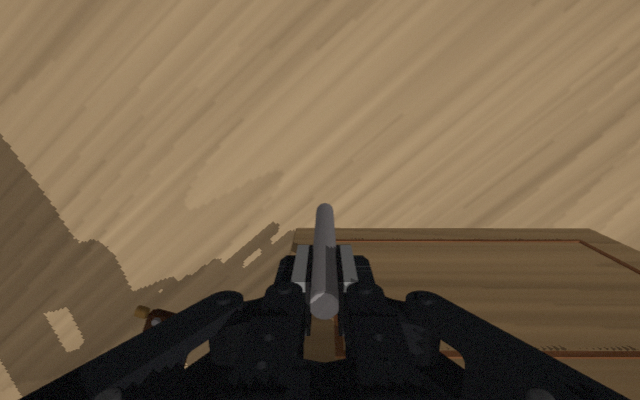

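```bash
python3 -m inch '[[[0.002,-0.010,0],0.0064,-1],[[0.0042,-0.020,0],0.0127,-1],[[0.0066,-0.03,0],0.019,-1],[[0.0092,-0.04,0],0.0255,-1],[[0.012,-0.05,0],0.032,-1],[[0.012,-0.05,0],0.032,-1]]'
```

```text
time_s: 3.72
position: [0.4532, -0.1707, 0.1953]
tcp_rot: [3.141, 0.002, 0.76]
wrist_force: [-6.1, -4.3, 3.4]
gripper_width: 0.0102
```

```bash
python3 -m inch '[[[0.002,-0.010,0],0.0064,-1],[[0.003,-0.015,0],0.0095,-1],[[0.003,-0.015,0],0.0095,-1]]'; python3 -c "
from wr import *
for n in ('top','scene'):
    d=eyes.get_image(n);cv2.imwrite(f'pics/{n}1.png',cv2.resize(d['image'][100:250,320:480] if n=='top' else d['image'][100:220,230:350],None,fx=4,fy=4,interpolation=cv2.INTER_CUBIC))
wshot('w3')"
```

```text
time_s: 4.1
position: [0.4492, -0.1643, 0.1953]
tcp_rot: [3.14, 0.002, 0.731]
wrist_force: [-5.9, -4.0, 4.7]
gripper_width: 0.0107
```

View pics/top1.png

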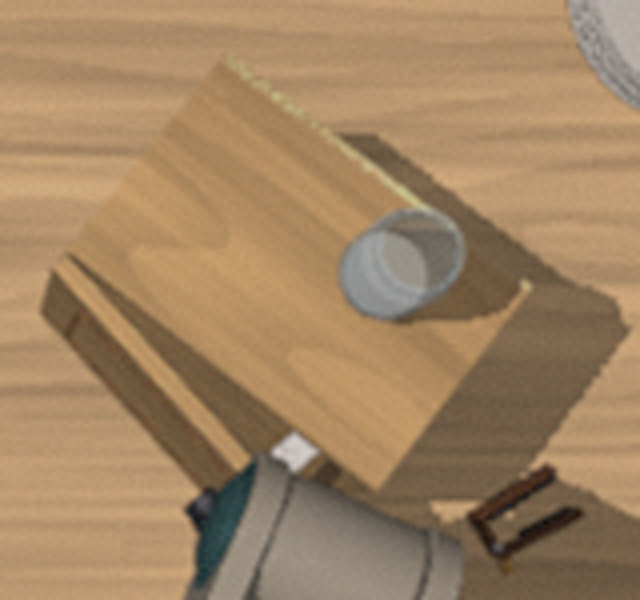

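View pics/scene1.png

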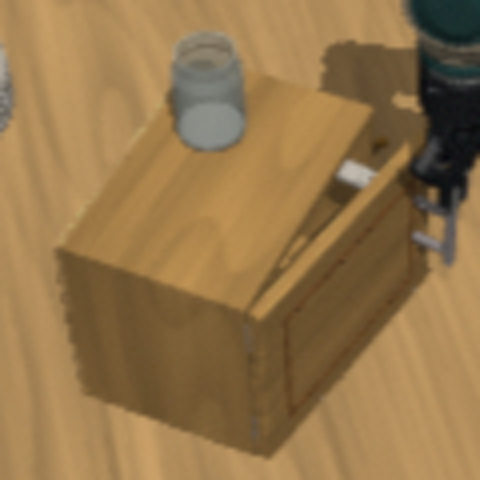

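```bash
python3 -m inch '[[[0.001,-0.005,0],0.0032,-1],[[0.001,-0.005,0],0.0032,-1]]';python3 -m inch '[[[0.001,-0.005,0],0.0032,-1],[[0.001,-0.005,0],0.0032,-1]]'
```

```text
time_s: 4.5
position: [0.448, -0.1621, 0.1953]
tcp_rot: [3.141, 0.002, 0.721]
wrist_force: [-5.8, -3.6, 5.6]
gripper_width: 0.0107
time_s: 4.75
position: [0.4472, -0.1608, 0.1953]
tcp_rot: [3.137, 0.002, 0.71]
wrist_force: [-1.9, -8.6, 2.5]
gripper_width: 0.0103
```

```bash
python3 -m inch '[[[0,0.001,0],0,0],[[0,0.001,0],0,0.2],[[0,0.001,0],0,0.3],[[0,0,-0.12],0,0.3],[[0,0,-0.24],0,0.3],[[0,0.02,-0.28],0,0],[[0,0.02,-0.28],0,-1],[[0,0.02,-0.28],0,-1],[[0,0.02,-0.28],0,-1]]'; python3 -c "
from wr import *
for n in ('top',):
    d=eyes.get_image(n);cv2.imwrite(f'pics/{n}2.png',cv2.resize(d['image'][100:250,320:480],None,fx=4,fy=4,interpolation=cv2.INTER_CUBIC))
wshot('w4')"
```

```text
time_s: 5.88
position: [0.4535, -0.1662, 0.3326]
tcp_rot: [-3.139, 0.001, 0.712]
wrist_force: [1.2, -0.1, -1.2]
gripper_width: -0.0001
```

View pics/w4.png

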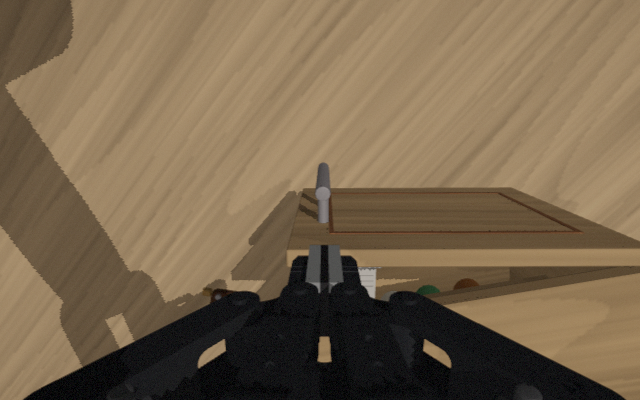

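View pics/top2.png

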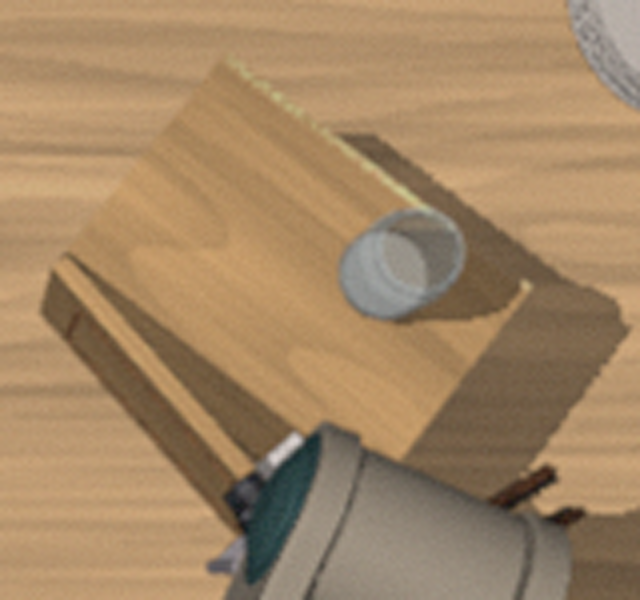

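```bash
python3 -m inch '[[[0.08,-0.12,0],0,-1],[[0.08,-0.12,0],0,-1]]'; python3 wr.py w5; python3 -m inch '[[[0.0,0.0,-0.08],0,-1],[[0.04,0,-0.08],0,-1]]';python3 wr.py w6
```

```text
time_s: 6.22
position: [0.4445, -0.0928, 0.3343]
tcp_rot: [-3.141, -0.0, 0.715]
wrist_force: [0.6, -0.7, 0.0]
gripper_width: -0.0001
time_s: 6.52
position: [0.4606, -0.083, 0.3776]
tcp_rot: [3.136, -0.003, 0.71]
wrist_force: [0.2, -0.7, 0.1]
gripper_width: -0.0004
```

View pics/w5.png

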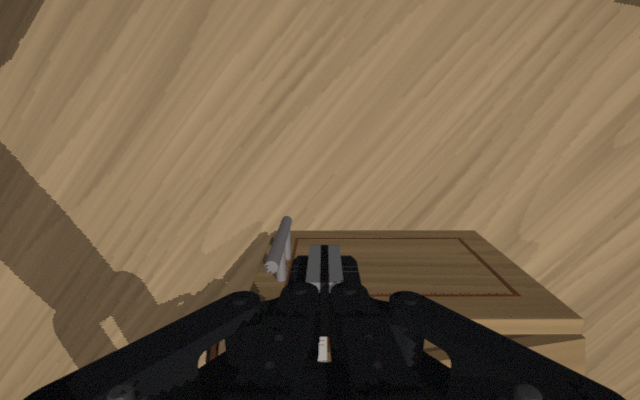

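View pics/w6.png

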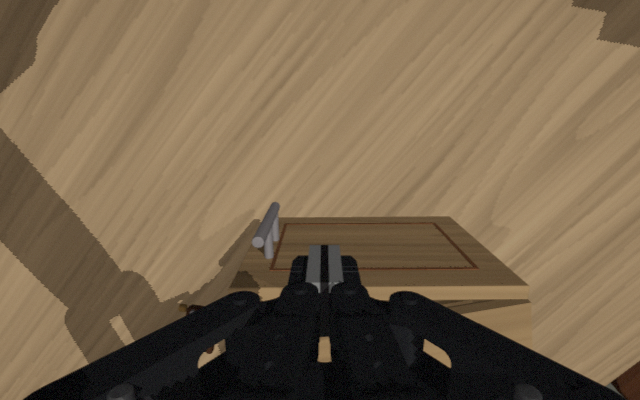

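```bash
cat > fit2.py <<'E'
from h import *
T,S=pickle.load(open('cams.pkl','rb'))
L=lambda n:pickle.load(open(n+'.pkl','rb'))
W1,W4,W5,W6=map(L,('w1','w4','w5','w6'))
# (cam,px,doorpoint,which angle)
D=[(W1,(326,204),(-.0475,-.252,.206),0),(W1,(291,262),(-.0075,-.28,.218),0),(W1,(292,278),(.0075,-.28,.218),0),
(W4,(323,194),(-.0475,-.252,.206),1),(W4,(288,249),(-.0075,-.28,.218),1),(W4,(288,265),(.0075,-.28,.218),1),
(W5,(582,319),(-.0075,0,.218),1),(W5,(271,268),(-.0475,-.252,.206),1),(W6,(259,241),(-.0475,-.252,.206),1),(W6,(528,286),(-.0075,0,.218),1)]
C=[(W1,(292,293),(0,-.14,.22))]
def f(v):
    o=[proj(d,c2w(v[:3],P))-np.array(q) for d,q,P in C]+[proj(d,d2w(v[:3],v[3+k],P))-np.array(q) for d,q,P,k in D]
    a=c2w(v[:3],(0,-.14,.22));
    b=[proj(W1,c2w(v[:3],(0,.0,.22)))];
    # W1 front edge line row at that column
    l=293+(283-293)*(b[0][0]-292)/348
    return np.concatenate(o+[[b[0][1]-l]])
s=least_squares(f,[.586,-.1455,-.67,.037,.18],loss='soft_l1');print(s.x)
print(f(s.x).round(1))
np.save('p2.npy',s.x);p=s.x
for t in (p[4],):
    print('hinge',d2w(p[:3],t,(0,0,.218)),'hook mid',d2w(p[:3],t,(.0075+.021,-.21,.189)),'handle',d2w(p[:3],t,(-.0475,-.252,.206)))
    q=d2c(t,(.0075,-.21,.2));print('gap at hook perp',-q[0])
E
python3 fit2.py
```

```text
[ 0.58966682 -0.14427519 -0.67292777  0.03634146  0.18315106]
[-0.7  0.   1.8  0.8 -0.9 -1.5 -1.5  0.6  1.  -0.9 -1.5  0.2 -0.9  2.5
  4.9  0.1  1.  -1.2 -0.6  0.7  3.8 -0.5  0. ]
hinge [ 0.67027876 -0.0294973   0.218     ] hook mid [ 0.5303493  -0.18865759  0.189     ] handle [ 0.4488169 -0.1587834  0.206    ]
gap at hook perp 0.03937249344129414
```

```bash
python3 -m inch '[[[-0.014,0.12,0],0,-1],[[-0.014,0.24,0],0,-1],[[-0.014,0.32,0],0,-1],[[-0.014,0.32,0],0,-1]]';python3 wr.py w7
```

```text
time_s: 7.08
position: [0.5603, -0.2101, 0.3696]
tcp_rot: [-3.136, 0.003, 0.709]
wrist_force: [-0.3, 0.4, 0.1]
gripper_width: -0.0002
```

View pics/w7.png

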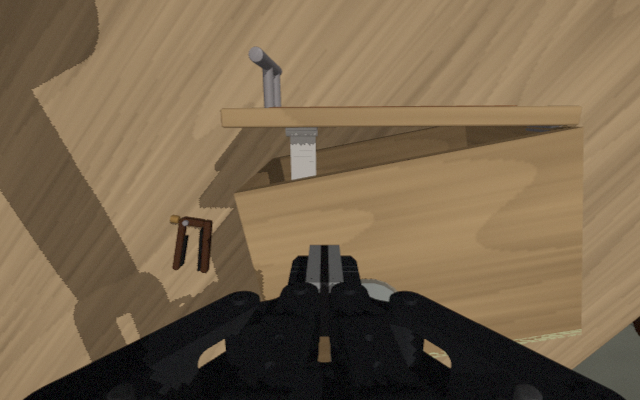

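```bash
cat > fit3.py <<'E'
from h import *
W=pickle.load(open('w7.pkl','rb'))
A=lambda px,z:atz(W,px,z)[:2]
i0=A((222,127),.218);i1=A((580,126),.218);o0=A((222,110),.218);f=A((236,194),.22);h0=A((291,150),.189);h1=A((316,150),.189);fl=A((582,128),.22)
hd=A((257,55),.206);hc=(h0+h1)/2
print('inner free',i0,'inner hinge',i1,'len',np.linalg.norm(i1-i0),'thick',np.linalg.norm(o0-i0))
print('cup front R',f,'L',fl,np.linalg.norm(f-fl),'yaw',np.arctan2(*(fl-f)[::-1])-np.pi/2,'door yaw',np.arctan2(*(i1-i0)[::-1])-np.pi/2)
u=(i1-i0)/np.linalg.norm(i1-i0);n=np.array([u[1],-u[0]])
print('hook along from free',(hc-i0)@u,'width',np.linalg.norm(h1-h0),'off face',(hc-i0)@n,'free-gap',(f-i0)@n,'handle',hd,(hd-i0)@u,(hd-i0)@n)
c=(fl-f)/np.linalg.norm(fl-f)
s=(hc-i0)@u; pf=i0+s*u
# distance along n from face to front plane line
m=np.array([c[1],-c[0]]); g=((f-pf)@m)/(n@m);print('gap along door normal',g,'mid',pf+n*g/2,'n',n,'u',u)
E
python3 fit3.py
```

```text
inner free [ 0.46388867 -0.21866559] inner hinge [ 0.67514329 -0.03606537] len 0.27923350603742303 thick 0.012842076593010673
cup front R [ 0.50455912 -0.25413892] L [ 0.67635717 -0.03689927] 0.2769614313269811 yaw -0.6691199429346317 door yaw -0.8580239037826205
hook along from free 0.06153590529222018 width 0.022025692079708798 off face 0.02129896455315704 free-gap 0.053433190030531465 handle [ 0.44999695 -0.15970062] 0.028049378574656246 -0.05369431792927523
gap along door normal 0.04311619841366787 mid [ 0.52454134 -0.194735  ] n [ 0.65393376 -0.7565518 ] u [0.7565518  0.65393376]
```

```bash
python3 -m inch '[[[-0.034,-0.064,0.1],0,-1],[[-0.034,-0.064,0.16],0,-1],[[-0.034,-0.064,0.19],0,-1],[[-0.034,-0.064,0.19],0,-1],[[-0.034,-0.064,0.19],0,-1]]';python3 wr.py w8; python3 -c "
from h import *
print(sensors.observe()['position'],sensors.observe()['tcp_rot'])"
```

```text
time_s: 7.75
position: [0.5262, -0.1947, 0.2815]
tcp_rot: [3.138, -0.001, 0.712]
wrist_force: [-0.1, 0.0, 0.1]
gripper_width: 0.0002
[ 0.5261688  -0.19473362  0.28129985] [ 3.13852613e+00 -1.35601898e-03  7.11983720e-01]
```

View pics/w8.png

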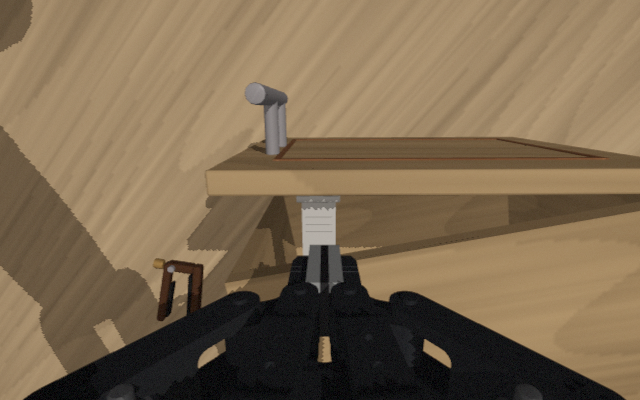

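```bash
python3 - <<'E'
from h import *
W=pickle.load(open('w8.pkl','rb'));s=sensors.observe()
A=lambda px,z:atz(W,px,z)[:2]
n=np.array([.654,-.757]);u=np.array([.757,.654]);t=s['position'][:2]
for nm,q in dict(inner=A((320,194),.218),front1=A((500,233),.22),front2=A((400,253),.22),h0=A((303,225),.189),h1=A((337,225),.189),base=A((320,205),.185)).items(): print(nm,((q-t)@u).round(4),((q-t)@n).round(4))
E
```

```text
inner -0.0006 -0.0237
front1 0.1014 -0.0013
front2 0.0454 0.0109
h0 -0.0122 0.0048
h1 0.0103 0.0049
base -0.001 -0.0077
```

```bash
python3 -m inch '[[[0,0,0.03],0,-1],[[0,0,0.06],0,-1],[[0,0,0.09],0,-1],[[0,0,0.11],0,-1],[[0,0,0.125],0,-1],[[0,0,0.125],0,-1]]'
```

```text
time_s: 8.55
position: [0.5254, -0.1945, 0.2162]
tcp_rot: [-3.141, 0.0, 0.712]
wrist_force: [-0.3, 0.1, 0.2]
gripper_width: -0.0001
```

```bash
python3 -m inch '[[[0,0,0.003],0,-1],[[0,0,0.003],0,-1]]';python3 -m inch '[[[0,0,0.003],0,-1],[[0,0,0.003],0,-1]]';python3 -m inch '[[[0,0,0.003],0,-1],[[0,0,0.003],0,-1]]'
```

```text
time_s: 8.8
position: [0.5256, -0.1946, 0.2157]
tcp_rot: [3.141, -0.0, 0.712]
wrist_force: [0.0, -0.4, -0.6]
gripper_width: -0.0003
time_s: 9.05
position: [0.5256, -0.1946, 0.214]
tcp_rot: [3.141, -0.0, 0.712]
wrist_force: [-0.3, 0.6, 1.3]
gripper_width: -0.0004
time_s: 9.3
position: [0.526, -0.1948, 0.2136]
tcp_rot: [3.139, -0.001, 0.712]
wrist_force: [0.4, -0.2, 4.5]
gripper_width: 0.0001
```

```bash
python3 -m inch '[[[0,0,0.003],0,-1],[[0,0,0.003],0,-1]]';python3 -m inch '[[[0,0,0.003],0,-1],[[0,0,0.003],0,-1]]'; python3 wr.py w9
```

```text
time_s: 9.55
position: [0.5262, -0.195, 0.2129]
tcp_rot: [3.138, -0.001, 0.712]
wrist_force: [0.6, -0.6, 8.0]
gripper_width: -0.0
time_s: 9.8
position: [0.5265, -0.1952, 0.2124]
tcp_rot: [3.136, -0.002, 0.712]
wrist_force: [0.1, 0.1, 11.3]
gripper_width: 0.0002
```

View pics/w9.png

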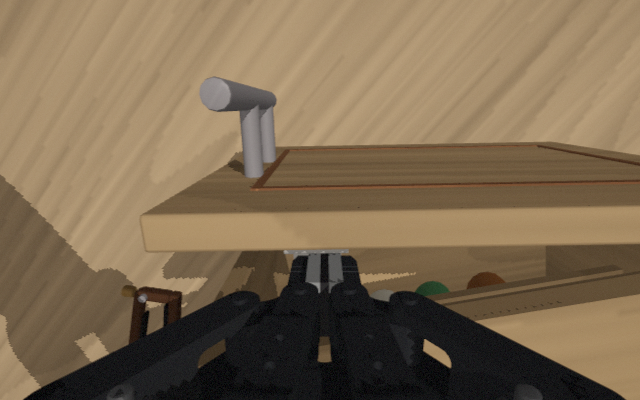

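```bash
python3 -m inch '[[[0,0,0.003],0,-1],[[0,0,0.006],0,-1],[[0,0,0.006],0,-1]]';python3 -m inch '[[[0,-0.003,0.001],0,-1],[[0,-0.006,0.001],0,-1],[[0,-0.009,0.002],0,-1],[[0,-0.009,0.002],0,-1]]'
```

```text
time_s: 10.22
position: [0.5271, -0.1956, 0.2117]
tcp_rot: [3.132, -0.003, 0.712]
wrist_force: [-1.7, -0.4, 20.1]
gripper_width: 0.0002
time_s: 10.72
position: [0.5242, -0.1928, 0.2116]
tcp_rot: [3.131, -0.003, 0.711]
wrist_force: [-3.1, -2.6, 23.7]
gripper_width: 0.0001
```

```bash
python3 -m inch '[[[0,-0.006,0],0.004,-1],[[-0.001,-0.011,0],0.008,-1],[[-0.001,-0.016,0],0.012,-1],[[-0.001,-0.016,0],0.012,-1]]'
```

```text
time_s: 11.22
position: [0.5183, -0.1873, 0.2116]
tcp_rot: [3.131, -0.003, 0.673]
wrist_force: [-5.3, -3.0, 23.9]
gripper_width: 0.0001
```

```bash
python3 wr.py w10; python3 -c "
from wr import *
d=eyes.get_image('scene');cv2.imwrite('pics/s3.png',cv2.resize(d['image'][90:210,240:360],None,fx=5,fy=5,interpolation=cv2.INTER_CUBIC))"
```

```text
(no output)
```

View pics/w10.png

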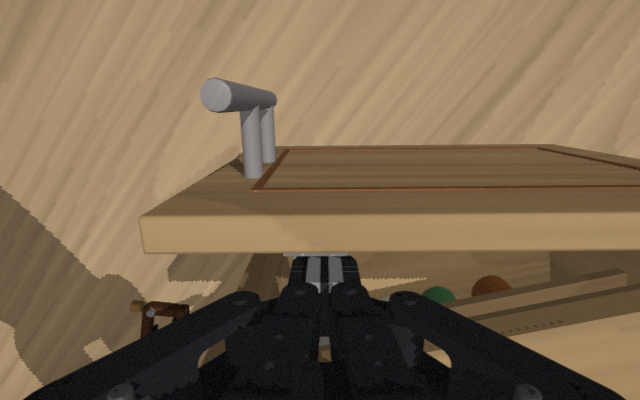

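View pics/s3.png

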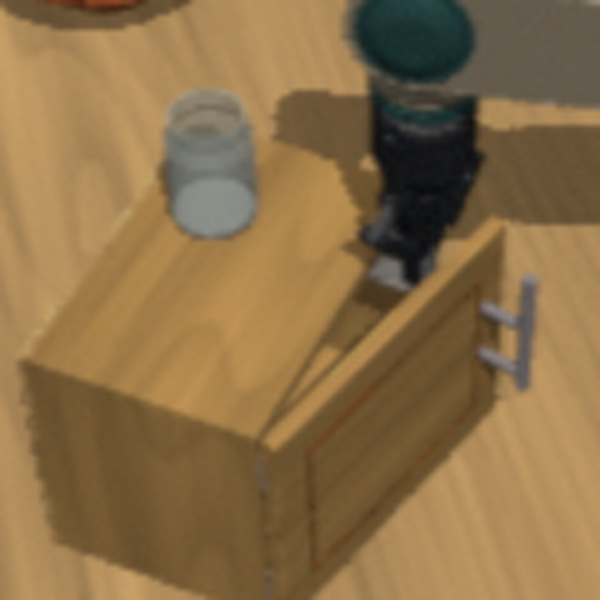

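```bash
python3 -m inch '[[[-0.001,-0.011,0],0.008,-1],[[-0.002,-0.022,0],0.016,-1],[[-0.003,-0.033,0],0.024,-1],[[-0.004,-0.044,0],0.032,-1],[[-0.004,-0.055,0],0.04,-1],[[-0.004,-0.066,0],0.048,-1],[[-0.004,-0.066,0],0.048,-1]]'; python3 wr.py w11
```

```text
time_s: 12.2
position: [0.4962, -0.1623, 0.2115]
tcp_rot: [3.132, -0.005, 0.522]
wrist_force: [-5.0, -3.1, 25.3]
gripper_width: -0.0
```

View pics/w11.png

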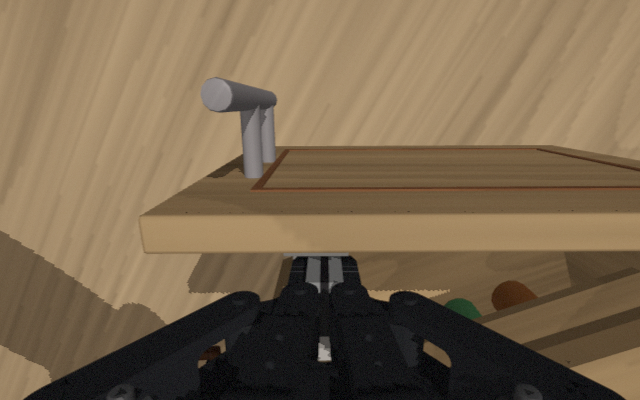

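```bash
python3 -m inch '[[[-0.001,-0.011,0],0.008,-1],[[-0.002,-0.022,0],0.016,-1],[[-0.003,-0.033,0],0.024,-1],[[-0.004,-0.044,0],0.032,-1],[[-0.004,-0.055,0],0.04,-1],[[-0.004,-0.066,0],0.048,-1],[[-0.004,-0.077,0],0.056,-1],[[-0.003,-0.088,0],0.064,-1],[[-0.003,-0.088,0],0.064,-1]]'; python3 wr.py w12; python3 -c "
from wr import *
d=eyes.get_image('scene');cv2.imwrite('pics/s4.png',cv2.resize(d['image'][90:210,240:360],None,fx=5,fy=5,interpolation=cv2.INTER_CUBIC))"
```

```text
time_s: 13.38
position: [0.4732, -0.1245, 0.2114]
tcp_rot: [3.134, -0.008, 0.322]
wrist_force: [-5.4, -1.6, 26.1]
gripper_width: 0.0
```

View pics/w12.png

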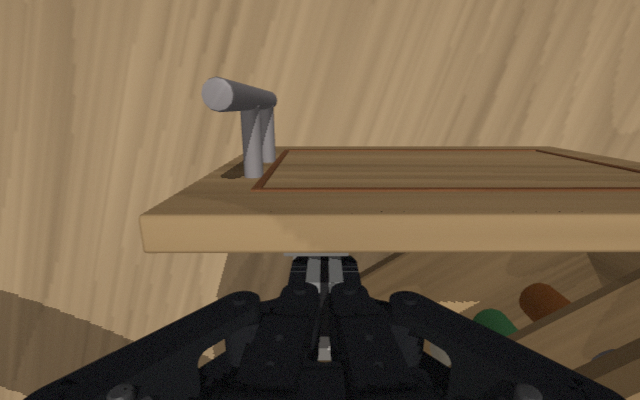

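View pics/s4.png

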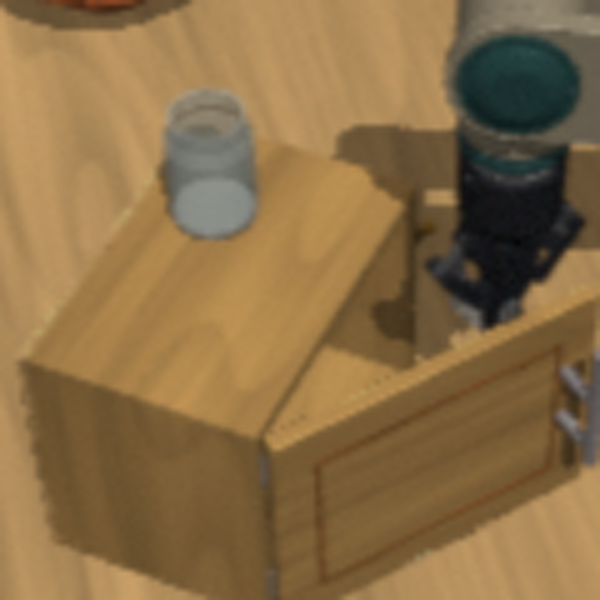

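```bash
python3 -m inch '[[[-0.001,-0.011,0],0.008,-1],[[-0.0024,-0.022,0],0.016,-1],[[-0.0038,-0.044,0],0.032,-1],[[-0.004,-0.066,0],0.048,-1],[[-0.0032,-0.088,0],0.064,-1],[[-0.001,-0.11,0],0.08,-1],[[0.002,-0.132,0],0.095,-1],[[0.006,-0.153,0],0.111,-1],[[0.011,-0.175,0],0.127,-1],[[0.011,-0.175,0],0.127,-1]]'; python3 wr.py w13
```

```text
time_s: 14.72
position: [0.4521, -0.0385, 0.2113]
tcp_rot: [3.141, -0.014, -0.076]
wrist_force: [2.6, -0.1, 24.5]
gripper_width: 0.0
```

View pics/w13.png

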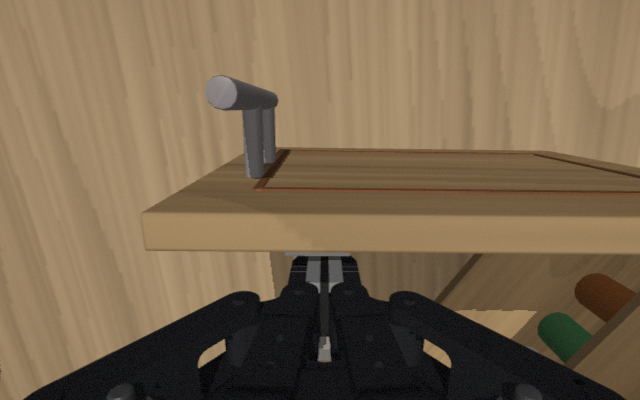

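```bash
python3 -m inch '[[[-0.001,-0.011,0],0.008,-1],[[-0.0024,-0.022,0],0.016,-1],[[-0.0038,-0.044,0],0.032,-1],[[-0.004,-0.066,0],0.048,-1],[[-0.0032,-0.088,0],0.064,-1],[[-0.001,-0.11,0],0.08,-1],[[0.002,-0.132,0],0.095,-1],[[0.006,-0.153,0],0.111,-1],[[0.011,-0.175,0],0.127,-1],[[0.011,-0.175,0],0.127,-1]]'; python3 -m inch '[[[-0.001,-0.011,0],0.008,-1],[[-0.0024,-0.022,0],0.016,-1],[[-0.003,-0.033,0],0.024,-1],[[-0.0038,-0.044,0],0.032,-1],[[-0.004,-0.055,0],0.04,-1],[[-0.004,-0.06,0],0.044,-1],[[-0.004,-0.06,0],0.044,-1]]';python3 wr.py w14
```

```text
time_s: 16.02
position: [0.4658, 0.0478, 0.2114]
tcp_rot: [-3.135, -0.016, -0.477]
wrist_force: [10.6, -4.7, 20.1]
gripper_width: 0.0002
time_s: 16.9
position: [0.4776, 0.0746, 0.2113]
tcp_rot: [-3.133, -0.015, -0.616]
wrist_force: [10.2, -5.3, 19.8]
gripper_width: 0.0002
```

View pics/w14.png

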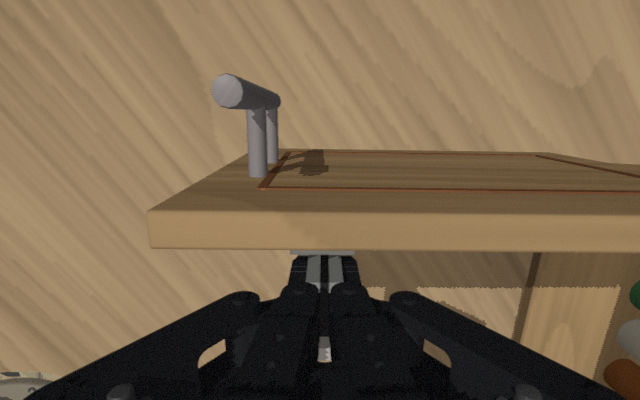

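```bash
python3 -m inch '[[[0,0,-0.01],0,-1],[[0,0,-0.02],0,-1],[[0,0,-0.03],0,-1],[[0,0.002,-0.06],0,-1],[[0,0.004,-0.12],0,-1],[[0,0.004,-0.2],0,-1],[[0,0.004,-0.28],0,-1],[[0,0.14,-0.32],0,-1],[[0,0.14,-0.32],0,-1],[[0,0.14,-0.32],0,-1]]';python3 wr.py w15;  python3 -c "
from wr import *
d=eyes.get_image('scene');cv2.imwrite('pics/s5.png',cv2.resize(d['image'][90:240,220:380],None,fx=4,fy=4,interpolation=cv2.INTER_CUBIC))
d=eyes.get_image('top');cv2.imwrite('pics/t5.png',d['image'])"
```

```text
time_s: 18.2
position: [0.4328, 0.0183, 0.3656]
tcp_rot: [-3.141, -0.001, -0.615]
wrist_force: [-0.0, -0.2, -0.6]
gripper_width: 0.0002
```

View pics/w15.png

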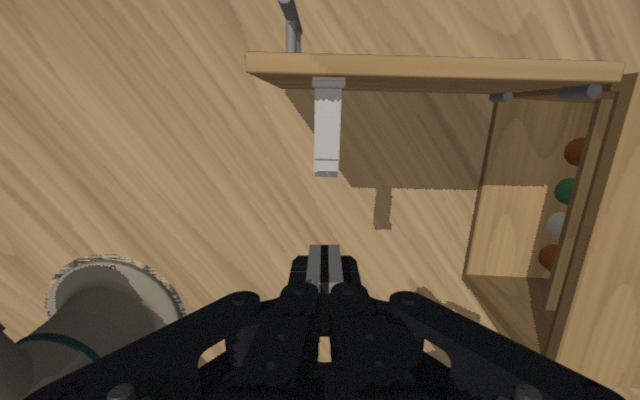

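View pics/s5.png

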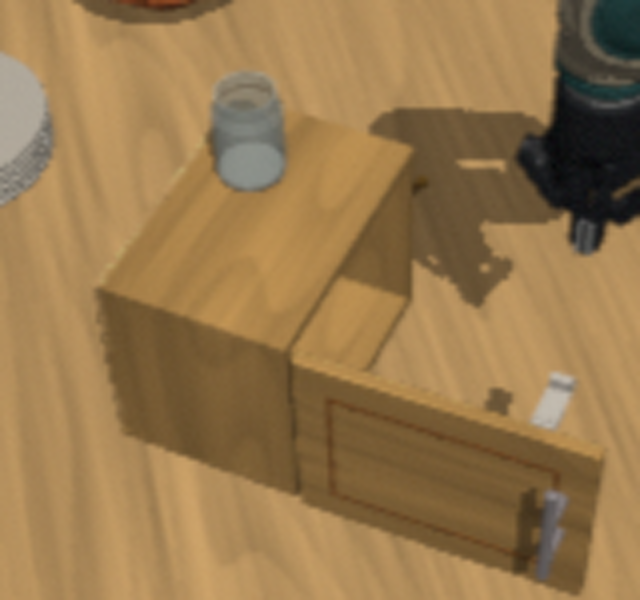

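View pics/t5.png

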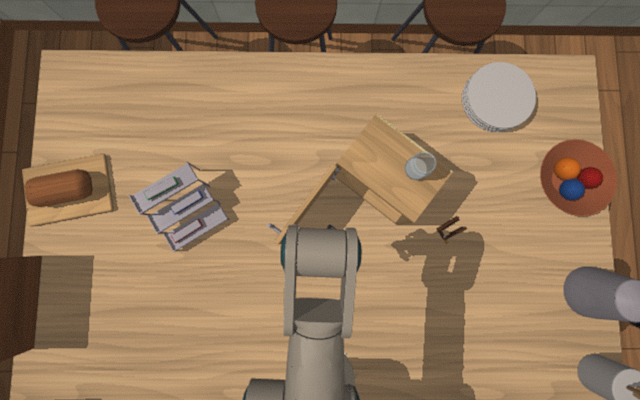

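```bash
python3 -m inch '[[[0,0,0],0,-1],[[0,0,0],0,-1],[[0,0,0],0,-1],[[0,0,0],0,-1]]';python3 wr.py w16; python3 - <<'E'
from h import *
import cv2
a=cv2.imread('pics/w15.png');b=cv2.imread('pics/w16.png')
print('diff door region',cv2.absdiff(a,b)[0:240].mean(), [cv2.phaseCorrelate(np.float32(cv2.cvtColor(a,6))[40:190,240:640],np.float32(cv2.cvtColor(b,6))[40:190,240:640])])
W=pickle.load(open('w15.pkl','rb'))
i0=atz(W,(248,69),.218);i1=atz(W,(619,83),.218);print(np.linalg.norm(i1-i0))
dy=np.arctan2(*(i1-i0)[1::-1])-np.pi/2;print('theta',-.671-dy)
u=(i1-i0)/np.linalg.norm(i1-i0);n=np.array([u[1],-u[0],0]);
hk=atz(W,(326,176),.189);print('hook reach if level',(hk-i0)@n,'width near/far',[np.linalg.norm(atz(W,(x,r_),.189)-atz(W,(y,r_),.189)) for x,y,r_ in((314,341,110),(314,339,165))])
q=hk
T,_=pickle.load(open('cams.pkl','rb'));t=eyes.get_image('top')['image']
d=cv2.absdiff(t,T['image']).max(2);
for nm,(x0,x1,y0,y1) in dict(rack=(130,235,160,255),jar=(400,440,148,184),capo=(436,470,212,244)).items(): print(nm,d[y0:y1,x0:x1].mean(),(d[y0:y1,x0:x1]>40).sum())
E
```

```text
time_s: 18.85
position: [0.4329, 0.0185, 0.3653]
tcp_rot: [3.142, -0.0, -0.614]
wrist_force: [-0.3, 0.8, -0.0]
gripper_width: 0.0001
diff door region 1.7059049479166666 [((0.3682333241324045, 0.13091349800404828), 0.9954980998992919)]
0.2753823470464035
theta 1.5491394866848143
hook reach if level 0.08342329815769539 width near/far [np.float64(0.022718471893466506), np.float64(0.021971776510463455)]
rack 5.933032581453634 0
jar 5.688888888888889 0
capo 23.877757352941178 321
```

```bash
python3 -c "
import cv2,numpy as np,pickle
T,_=pickle.load(open('cams.pkl','rb'));t=cv2.imread('pics/t5.png')
cv2.imwrite('pics/capo.png',cv2.resize(np.hstack([T['image'][205:250,425:480],t[205:250,425:480]]),None,fx=7,fy=7))"
```

```text
(no output)
```

View pics/capo.png

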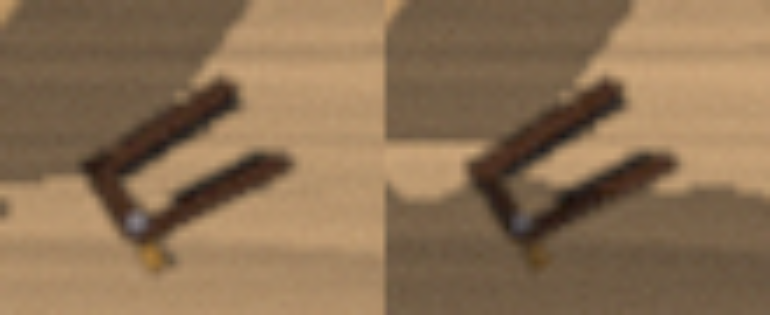

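The capo is in the same place in both pictures; only the shadow across it has changed.

```bash
python3 -c "
from station import r
print(r.close_job())"
```

```text
the job is handed in; nothing more can be done
None
```

The door is standing open at about 1.5 rad (1.52 from the tool yaw, 1.55 from the last picture), and the job was handed in at about 19 s.

I pulled the door by its handle until the catch held it, at about 0.19 rad. The wrist force rose by only about 6 N there. I released the handle, came down through the gap with shut fingers and pressed the hook down with 20–26 N. Keeping it pressed, I took the door past the catch and on to its open position, then lifted straight out.

**Last checks**
- **Door:** it did not move between two pictures about 0.6 s apart.
- **Hook:** it looks level and sprung up again. It measured 83 mm out from the door against the listed 77 mm; I put that down to the raised barb, but I did not measure the hook angle directly.
- **Jar and rack:** they look unchanged in the top view.
- **Capo:** the automatic comparison flagged it. A close-up showed it had not moved; the arm's shadow had fallen across it.
- **Robot:** it was clear of everything, with wrist force near zero.

The hook angle during the press was not measured either. I judged it from the press force and from the door passing the catch with almost no resistance. Handing in gave no verdict.

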